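Bracket out of the die, tote stacked over it

TASK

Lift the formed bracket out of the open die and set it on its base inside the green tote. Then set the yellow tote squarely on top of the green one, turned half round from it (white ends at opposite ends) so that it stacks level on the ledges, clear of the bracket, instead of nesting down inside. Set things down rather than dropping them, and leave everything else on the bench alone.

Things in the scene. Friction and masses are not known exactly. Their poses are not given: they have to be found in the camera images.
- yellow_tote: YELLOW stack-nest tote, loose, empty, 0.3 kg, open on top: 200 (x) x 156 (y) mm, rim 86 high, ledge lips 91. Origin: centre of underside, z up. White rim bar at its +x end. On an equal tote with white ends together its legs drop into the pockets and it nests (underside only about 47 mm above the lower one's); white ends opposite, the legs rest on the ledges: it stacks, underside 86 mm above.
- green_tote: GREEN tote, loose, empty, 0.5 kg; same shape, size, origin and axes as the yellow one, white rim bar at +x. Inside floor 4 mm above the underside, about 165 (x) x 100 (y) mm; walls slope slightly outward, inner width at the rim about 112 mm.
- yellow_tote_white_end (a point): Middle of the top of the yellow tote's white bar: 95 mm along its +x, 86 mm up.
- green_tote_white_end (a point): Middle of the top of the green tote's white bar: 95 mm along its +x, 86 mm up.
- yellow_tote_grip (a point): Yellow tote: middle of the top of the +y hand-grip bar, at (0, 61.5, 86) mm; an equal bar at y = -61.5. Each bar is 56 mm long along x, 11 thick in y, 24 tall, over an opening that goes down to 42 mm above the underside. Pinch either bar across y from above to carry the tote.
- yellow_tote_leg (a point): Yellow tote: underside of one leg, at (73, 60, 0) mm. Solid legs 20 mm square, 42 tall, at x = +73 and x = -44 on both long sides (|y| 50 to 70), each under an open pocket in the rim. Both totes are alike.
- green_tote_ledge (a point): Green tote: middle of one ledge, at (-73, 66, 86) mm. Flat ledges 32 mm long in the rim at x = -73 and x = +44 on both long sides (|y| 57 to 75), with a 5 mm lip along the outer edge that leaves the legs of a stacked tote 5 mm of play either way across. Both totes are alike.
- bracket: Formed aluminium bracket, 0.22 kg: base 96 (x) x 46 (y) x 10 mm, upright web in its middle 70 mm long along x, 12 thick in y, top 70 mm above the underside, two dark holes in the web. Origin: centre of the underside, z up. It sits loose in the die cavity; pinch the web across y and lift straight up.
- die: Open lower die, a fixed dark steel block 170 (x) x 110 (y) x 40 mm tall; cavity 18 mm deep (floor 22 mm above the bench), about 3 mm larger than the bracket all round; two guide pillars 18 mm across, 30 high, on its top at (70, 40) and (-70, -40) mm. Origin: centre of its underside.
- brake_disc: Bystander: bare steel brake disc lying flat, 190 mm across, 6 thick; leave it alone.
- spray_can: Bystander: orange-banded spray can, standing, 60 mm across, 170 tall; leave it alone.
- wrench: Bystander: steel wrench lying flat, 190 mm long, origin near its middle; leave it alone.
- screwdriver: Bystander: screwdriver lying flat, 200 mm long, origin near its middle; leave it alone.
Things that resemble listed ones, but are neither listed nor needed, are in the scene too. Leave any brown, orange or purple look-alike of the bracket alone.

How it is judged:
By the outcome, as a careful person would: the job done as asked, in the order asked, and still so for the second after the job is handed in, with the robot touching nothing.
It also fails if it takes over 64 s, if anything falls off the work surface, if the arm or the gripper's body presses on something with over 40 N, if the wrist force passes 120 N, or if a joint passes its speed limit or range.

ROBOT

A 6-joint arm with a two-finger parallel gripper is mounted at the origin on the work surface. World frame = base frame: x ahead of the robot, y to its left, z up, the work surface at z = 0. Lengths are in m, angles in rad, forces in N, time in s.
With the tool pointing down it reaches from about 0.275 to 0.825 m from the base axis. Payload 5.2 kg.
Tool frame: the origin (TCP) lies where the fingers leave the gripper's body, on its centre line; the fingertips stand 84 mm ahead of it and the grasp point (between the pads) lies 65 mm ahead of it; z points along the fingers, y is the line along which they close (so a half turn about z gives the same grasp; the last joint's range is limited). The gripper opens to 93 mm and grips with 3 to 60 N. Pads are 15 mm wide; open, the fingers measure 128 mm over their backs; the gripper's body (75 mm by 188 mm) begins 65 mm behind the grasp point.
Start: joints at [1.097, 0.259, 1.535, -0, 1.348, -0.203], TCP at [0.147, 0.53, 0.303] pointing down, gripper open.
Joint ranges: [-3.14, 3.14], [-0.91, 2.08], [0.19, 2.58], [-1.22, 4.36], [0.22, 2.71], [-3.12, 3.12]. Speed limits (rad/s): [2.57, 2.57, 3.14, 3.14, 3.14, 3.14].

INTERFACE

Orientations are given as a unit quaternion [x, y, z, w].
In Python, from cell import env, eyes gives the robot as it stands. The module is installed in compiled form; this text tells all that it offers.
- The arm moves only by the tool carry_out, never from a script. Its argument "steps" is a list of rows, each a list of 3 entries, a list of its own where there are three numbers: the shift along the tool's x, y, z normalised to -1 to 1, where 1 is 0.08 m, then the turn, a rotation vector about the tool's x, y, z normalised to -1 to 1, where 1 is 90 degrees, then the opening, from 0 (shut) to 1 (fully open). In form: [[[dx, dy, dz], [rx, ry, rz], jaw], ...]. A call has 1 to 20 rows; each row is the pose to reach, as a shift and turn from the pose commanded when the call began, along the tool's axes at that moment; what a row does not reach only later rows make up. A row lasts 1/8 s, in which the tool goes at most 62.5 mm and 10.7 degrees, less where a joint would pass 70% of its speed; a pose out of reach is approached as far as the arm can. A call with a number of a shift or a turn outside -1 to 1 is refused whole. A call with a gripper value outside its range is refused whole. The fingers move at their own pace and stop on an object; the grip force is fixed at half the most. Time passes only in rows, so rows that repeat a pose let the fingers close. It gives the time, the measured TCP pose, the force, the opening and the grip force at its end, in the units of the state.
- env.state(): the state, without advancing time (a new reading comes with each control period).
- eyes.capture(name): name is "scene" or "top"; returns (picture, depth): 480x640x3 uint8, red, green, blue; 480x640 float32, m along the optical axis (not along the pixel's ray), 0 where there is no reading.
- eyes.calibration(name): a dict with "fov_y" (degrees; the focal length in pixels is half the picture's height over the tangent of half this angle, whatever the lens; pixels are square), "cx", "cy" (the principal point, pixels), "rvec" (rotation vector, rad) and "tvec" (3), from world to camera coordinates, as OpenCV has them. Camera axes: x right, y down, z forward; pixel columns grow to the right and rows downward; lengths in m; the calibration is good to about 2 mm. A picture is of the moment at which its call begins. calibration takes no time and is no camera call.
- env.sign_off(): hands the job in; it is judged then, once.
The state is a dict: "clock": time; "qpos": joint angles; "joint_velocities": joint speeds; "joint_efforts": joint torques, N m; "tcp_pos": TCP position; "tool_rot": TCP orientation; "force": force on the tool from outside, world axes, zero at the start; "moment": the same for the moment, N m; "finger_gap": finger opening in m; "gripper_force": force on a finger pad.
Only numpy, scipy, OpenCV 4.12 (cv2) and the standard library are available. Lean on these libraries where they do the work, as an engineer would, in place of code of your own. Each camera call takes 0.05 s, during which the arm holds its last target. There are 200 camera calls.

## Working session

There is one attempt and no reset: what is moved stays moved. The work goes in short steps, Python scripts to look and compute and a tool call to move; the robot and the scene stay as the last step left them, time stands still between calls to the robot, and variables do not carry over. Pictures are saved under pics/ and viewed, at most 10 in all, crops included, and the job is handed in when it is done.

Besides the shell and the picture viewer there is one more tool, called in YAML: its name, and indented under it one key for each argument. carry_out: Moves the arm, as the interface text tells. Its arguments: {"type":"object","properties":{"steps":{"type":"array"}},"required":["steps"]}

```bash
mkdir -p pics; cat > h.py <<'E'
import numpy as np, cv2
from cell import env, eyes
def cap(n):
    p,d=eyes.capture(n); c=eyes.calibration(n)
    return p,d,c
def cloud(d,c):
    f=240/np.tan(np.radians(c["fov_y"])/2)
    v,u=np.mgrid[0:480,0:640]
    P=np.stack([(u-c["cx"])/f*d,(v-c["cy"])/f*d,d],-1)
    R=cv2.Rodrigues(np.array(c["rvec"],float))[0]
    W=(P-np.array(c["tvec"]).ravel())@R
    W[d<=0]=np.nan
    return W
def save(n,p): cv2.imwrite("pics/"+n,cv2.cvtColor(p,cv2.COLOR_RGB2BGR))
E
python3 - <<'E'
from h import *
for n in("top","scene"):
    p,d,c=cap(n); save(n+"0.png",p); np.savez(n+"0.npz",p=p,W=cloud(d,c)); print(c)
print(env.state())
E
```

```text
{'fov_y': 43.09082808454475, 'cx': 312.1773378918304, 'cy': 242.0608370804863, 'rvec': array([ 2.09894786, -2.15946957,  0.1945241 ]), 'tvec': array([0.12099466, 0.55238535, 1.51408273])}
{'fov_y': 55.33809807533609, 'cx': 318.41489589323976, 'cy': 245.44078793215226, 'rvec': array([ 1.01825965,  2.55796501, -0.9066369 ]), 'tvec': array([ 0.36225442, -0.30077213,  1.40958096])}
{'clock': 0.1, 'qpos': array([ 1.09717863e+00,  2.59255610e-01,  1.53597107e+00, -1.10880624e-05,
        1.34801350e+00, -2.02816741e-01]), 'joint_velocities': array([ 3.85224019e-04, -1.73961888e-03, -1.49747856e-03,  5.05154895e-05,
        1.28280156e-03, -1.16461833e-03]), 'joint_efforts': array([ 2.03156749e-03, -4.38207901e+01, -2.84644800e+01,  7.21430546e-02,
        3.60492733e-02, -4.35021866e-05]), 'tcp_pos': array([0.14694748, 0.52963036, 0.30200958]), 'tool_rot': array([ 1.34985872e-01,  9.90847181e-01, -7.78891256e-04, -2.68230537e-04]), 'force': array([0.92255542, 0.21179302, 0.33564774]), 'moment': array([ 0.06964416, -0.01099612, -0.02070472]), 'gripper_force': 0.0, 'finger_gap': 0.09313845198699951}
```

View pics/top0.png

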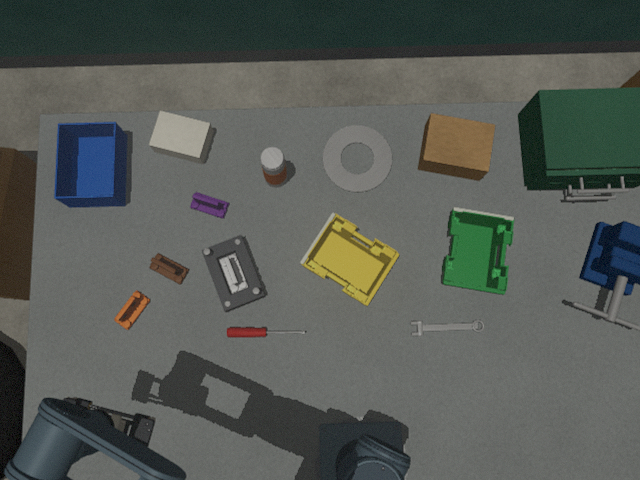

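View pics/scene0.png

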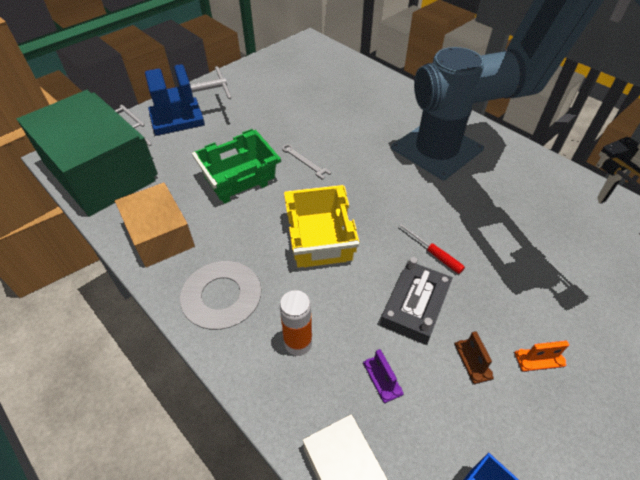

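The top picture shows the silver bracket in the dark die at (232,272), the yellow tote at (350,258) with its white end at the left, and the green tote at (478,250) with its white end at the top. Possible bracket look-alikes are brown (168,268), orange (132,309) and purple (209,205). By the description I choose the silver one in the die at (232,272).

```bash
cat > m.py <<'E'
from h import *
def rect(X):
    (c,s,a)=cv2.minAreaRect((X[:,:2]*1000).astype(np.float32)); 
    b=cv2.boxPoints((c,s,a)); e=[b[1]-b[0],b[2]-b[1]]; e=max(e,key=np.linalg.norm)
    return np.array(c).round(1),np.array(s).round(1),np.degrees(np.arctan2(e[1],e[0])).round(1)
def clean(m): return cv2.morphologyEx(m.astype(np.uint8),cv2.MORPH_OPEN,np.ones((2,2),np.uint8))>0
def masks(p,W):
    h=cv2.cvtColor(p,cv2.COLOR_RGB2HSV); H,S,V=[h[...,i].astype(int) for i in range(3)]; z=W[...,2]
    near=lambda x,y,r:np.hypot(W[...,0]-x,W[...,1]-y)<r
    return H,S,V,z,near
def tote(p,W,col):
    H,S,V,z,near=masks(p,W)
    m=(S>120)&(V>60)&((abs(H-27)<8) if col=="yellow" else (abs(H-62)<12))
    m=clean(m)&(z<0.3)
    n,l,st,_=cv2.connectedComponentsWithStats(m.astype(np.uint8)); m=l==1+st[1:,4].argmax()
    c=np.nanmedian(W[m],0)
    m2=near(c[0],c[1],0.15)&(z>c[2]*0+z[m].min()+0.07)&(z<z[m].max()+.01)&(m|((S<60)&(V>150)))
    w=m2&(S<60)&(V>150)
    print(col,"rim",rect(W[clean(m2)]),"z",np.nanpercentile(z[m2],[5,50,95]).round(4),"white",W[w].mean(0).round(4),w.sum(), rect(W[w]))
def bracket(W,x,y,zlo,zhi=0.2,r=.07):
    z=W[...,2]; m=(np.hypot(W[...,0]-x,W[...,1]-y)<r)&(z>zlo)&(z<zhi)
    print("web",rect(W[m]),m.sum(),z[m].max().round(4), np.median(z[m]).round(4))
E
python3 - <<'E'
from m import *
for n in("top","scene"):
    D=np.load(n+"0.npz"); p,W=D["p"],D["W"]; print(n)
    for c in("yellow","green"): tote(p,W,c)
    if n=="top": x,y=W[272,232,:2]; print(W[272,232]); 
    bracket(W,x,y,.084)
    z=W[...,2]; m=(np.hypot(W[...,0]-x,W[...,1]-y)<.12)&(z>.034)&(z<.045);print("die",rect(W[clean(m)]))
    if n=="top":
        q=cv2.resize(p[215:325,165:300],None,fx=4,fy=4); save("crop.png",q)
        for nm,(v,u) in dict(can=(165,273),disc=(158,357),wr=(328,448),sd=(332,265)).items(): print(nm,W[v,u].round(3))
E
```

```text
top
yellow rim (array([509.1,   4.6]), array([204.1, 170.7]), np.float32(56.6)) z [0.0673 0.085  0.0915] white [0.5577 0.0942 0.0851] 140 (array([559.5,  92.3]), array([  8. , 151.5]), np.float32(-34.6))
green rim (array([ 516.4, -328.1]), array([184.4, 207. ]), np.float32(-11.8)) z [0.0729 0.0855 0.0923] white [ 0.6113 -0.3297  0.0856] 118 (array([ 610.9, -330.6]), array([150.9,   8.7]), np.float32(78.6))
[0.47820219 0.30634498 0.09173189]
web (array([482.3, 309.9]), array([69.5, 12.4]), np.float32(20.2)) 137 0.0998 0.0912
die (array([482.1, 309.9]), array([169.7, 103.2]), np.float32(22.2))
can [0.727 0.196 0.168]
disc [ 0.794 -0.024 -0.001]
wr [ 0.328 -0.238  0.01 ]
sd [0.331 0.232 0.018]
scene
yellow rim (array([476.3,  -7.4]), array([279.3, 177. ]), np.float32(55.2)) z [0.067  0.0832 0.0871] white [0.5591 0.0984 0.0836] 168 (array([559.8,  97. ]), array([ 12.7, 141.3]), np.float32(-34.5))
green rim (array([ 494.6, -330.7]), array([216.8, 242.6]), np.float32(-12.1)) z [0.065  0.0809 0.0867] white [ 0.6144 -0.3268  0.0832] 150 (array([ 613.3, -326.8]), array([156.5,  12.5]), np.float32(78.1))
web (array([486.8, 313.2]), array([70.2, 12.1]), np.float32(20.4)) 160 0.0943 0.0902
die (array([473.2, 310.9]), array([201.8, 108.2]), np.float32(19.6))
```

View pics/crop.png

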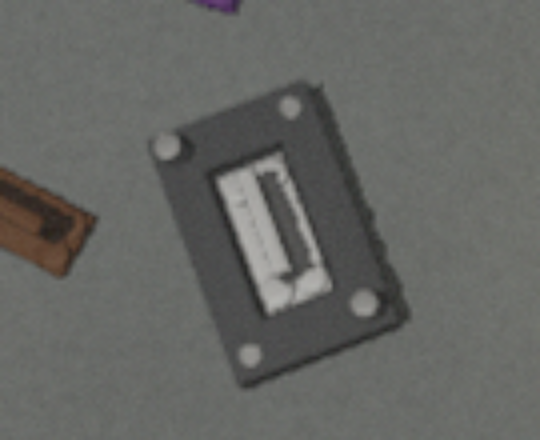

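The crop shows the silver bracket seated in the die cavity; the web runs from about (262,165) to (295,280) in the crop. The choice is confirmed. The tote rim rectangles include some wall points, so I'll refine the tote poses with the angle from the white bar.

```bash
cat > fit.py <<'E'
from m import *
from scipy.optimize import minimize
def fit(W,x,y,th,zb=0.,dbg=True):
    z=W[...,2]; P=W[(np.hypot(W[...,0]-x,W[...,1]-y)<.14)&(z>zb+.079)&(z<zb+.097)][:,:2]
    def sd(q):
        c,s=np.cos(q[2]),np.sin(q[2]); d=P-q[:2]; X=np.c_[d[:,0]*c+d[:,1]*s,-d[:,0]*s+d[:,1]*c]
        return X
    def cost(q): # smallest robust overflow: points outside box cost, box shrunk; symmetric extents
        X=sd(q); o=np.maximum(abs(X)-[.100,.078],0); i=np.minimum(abs(abs(X[:,0])-.1),abs(abs(X[:,1])-.078))
        return np.minimum(np.hypot(o[:,0],o[:,1]),.01).sum()*2+np.minimum(i,.012).sum()
    best=min((minimize(cost,[x+a,y+b,th+t],method="Nelder-Mead",options=dict(initial_simplex=np.array([[x+a,y+b,th+t]]*4)+np.vstack([np.zeros(3),np.diag([.006,.006,.03])]))) for a in(-.008,0,.008) for b in(-.008,0,.008) for t in(-.03,.03)),key=lambda r:r.fun)
    X=sd(best.x); print(len(P),best.x[:2].round(4),np.degrees(best.x[2]).round(2),round(best.fun/len(P),5),
      "x%",(np.percentile(X[:,0],[1,3,97,99])*1e3).round(1),"y%",(np.percentile(X[:,1],[1,3,97,99])*1e3).round(1))
    return best.x
E
python3 - <<'E'
from fit import *
for n in("top","scene"):
    W=np.load(n+"0.npz")["W"]
    fit(W,.506,.012,np.radians(55.4)); fit(W,.518,-.313,np.radians(-11.7))
E
```

```text
1339 [0.505  0.0134] 55.56 0.00742 x% [-99.5 -98.4  97.8  99. ] y% [-77.8 -76.4  76.7  77.8]
1415 [ 0.5167 -0.3113] -11.46 0.00729 x% [-99.7 -98.9  97.9  99.4] y% [-78.  -76.5  77.1  78. ]
1224 [0.5086 0.0162] 55.51 0.00731 x% [-99.7 -97.1 100.  100.8] y% [-77.5 -76.3  76.   77. ]
960 [ 0.5202 -0.3081] -11.35 0.00706 x% [-98.6 -96.9  98.9  99.8] y% [-79.8 -77.6  78.   79.1]
```

```bash
cat > plan.py <<'E'
import numpy as np, json
from scipy.spatial.transform import Rotation as R
from cell import env
def pose(yaw):
    c,s=np.cos(np.radians(yaw)),np.sin(np.radians(yaw)); return np.array([[c,s,0],[s,-c,0],[0,0,-1.]])
def state():
    s=env.state(); return np.array(s["tcp_pos"]),R.from_quat(s["tool_rot"]).as_matrix(),s
def go(p,M,tp,tyaw,label=""):
    """print shift/turn pairs (one per call) from pose p,M to tp,tyaw; returns nominal end pose"""
    first=True; T=pose(tyaw); tp=np.array(tp,float)
    while True:
        d=M.T@(tp-p)/.08; r=R.from_matrix(M.T@T).as_rotvec()/(np.pi/2)
        k=max(1,np.ceil(abs(d).max()-.004),np.ceil(abs(r).max()-.004))
        d=np.clip((d/k).round(2),-1,1); r=np.clip((r/k if abs(r).max()>1 else r).round(3),-1,1)
        rows=int(max(np.linalg.norm(d)*.08/.0625,np.linalg.norm(r)*90/10.7)+1.5)
        print(label,json.dumps([d.tolist(),r.tolist()]),"rows",rows)
        p=p+M@d*.08; M=M@R.from_rotvec(r*np.pi/2).as_matrix()
        if k==1: print("   end",p.round(4)); return p,M
E
python3 - <<'E'
from plan import *
p,M,s=state()
p,M=go(p,M,[.4845,.3115,.24],200.3,"hover")
p,M=go(p,M,[.4845,.3115,.147],200.3,"down")
E
```

```text
hover [[-0.96, -0.3, 0.16], [-0.001, -0.001, -0.398]] rows 4
hover [[-0.6, -0.8, 0.15], [-0.0, 0.0, 0.0]] rows 2
hover [[-0.6, -0.81, 0.16], [-0.0, 0.0, 0.0]] rows 2
hover [[-0.6, -0.8, 0.15], [-0.0, 0.0, 0.0]] rows 2
hover [[-0.61, -0.81, 0.16], [-0.0, 0.0, 0.0]] rows 2
   end [0.4848 0.3113 0.2398]
down [[0.0, 0.0, 0.58], [-0.0, 0.0, 0.0]] rows 2
down [[0.0, 0.0, 0.58], [-0.0, 0.0, 0.0]] rows 2
   end [0.4848 0.3113 0.147 ]
```

carry_out:
  steps:
    - [[-0.96,-0.3,0.16],[0,0,-0.398],1]
    - [[-0.96,-0.3,0.16],[0,0,-0.398],1]
    - [[-0.96,-0.3,0.16],[0,0,-0.398],1]
    - [[-0.96,-0.3,0.16],[0,0,-0.398],1]
    - [[-0.96,-0.3,0.16],[0,0,-0.398],1]

```text
clock: 0.72
tcp_pos: [0.2147, 0.4861, 0.2896]
tool_rot: [-0.176, 0.984, -0.0, -0.0]
force: [0.0, 0.6, -0.6]
finger_gap: 0.0933
gripper_force: 0.0
```

carry_out:
  steps:
    - [[-0.6,-0.8,0.15],[0,0,0],1]
    - [[-0.6,-0.8,0.15],[0,0,0],1]
    - [[-0.6,-0.8,0.15],[0,0,0],1]

```text
clock: 1.1
tcp_pos: [0.2825, 0.4424, 0.2776]
tool_rot: [-0.174, 0.985, -0.0, -0.0]
force: [0.5, -0.0, 0.3]
finger_gap: 0.0933
gripper_force: 0.0
```

carry_out:
  steps:
    - [[-0.6,-0.81,0.16],[0,0,0],1]
    - [[-0.6,-0.81,0.16],[0,0,0],1]
    - [[-0.6,-0.81,0.16],[0,0,0],1]

```text
clock: 1.48
tcp_pos: [0.3494, 0.3989, 0.265]
tool_rot: [-0.175, 0.985, 0.0, -0.0]
force: [-0.0, -0.8, 0.4]
finger_gap: 0.0927
gripper_force: 0.0
```

carry_out:
  steps:
    - [[-0.6,-0.8,0.15],[0,0,0],1]
    - [[-0.6,-0.8,0.15],[0,0,0],1]
    - [[-0.6,-0.8,0.15],[0,0,0],1]

```text
clock: 1.85
tcp_pos: [0.4163, 0.3558, 0.2531]
tool_rot: [-0.176, 0.984, 0.0, -0.0]
force: [-0.4, 0.3, -0.2]
finger_gap: 0.093
gripper_force: 0.0
```

carry_out:
  steps:
    - [[-0.61,-0.81,0.16],[0,0,0],1]
    - [[-0.61,-0.81,0.16],[0,0,0],1]
    - [[-0.61,-0.81,0.16],[0,0,0],1]
    - [[-0.61,-0.81,0.16],[0,0,0],1]

```text
clock: 2.35
tcp_pos: [0.4834, 0.3128, 0.2406]
tool_rot: [-0.177, 0.984, 0.0, -0.0]
force: [-0.4, -0.2, -0.4]
finger_gap: 0.0934
gripper_force: 0.0
```

carry_out:
  steps:
    - [[0,0,0.58],[0,0,0],1]
    - [[0,0,0.58],[0,0,0],1]
    - [[0,0,0.58],[0,0,0],1]

```text
clock: 2.72
tcp_pos: [0.4846, 0.3125, 0.1952]
tool_rot: [-0.177, 0.984, 0.0, 0.0]
force: [0.0, -0.8, 0.1]
finger_gap: 0.0936
gripper_force: 0.0
```

```bash
python3 - <<'E'
from plan import *; from h import *
p,M,s=state(); print(p,np.degrees(np.arctan2(M[1,0],M[0,0])))
go(p,M,[.4845,.3115,.147],200.3)
p,d,c=cap("scene"); save("hov.png",cv2.resize(p[190:340,340:540],None,fx=4,fy=4))
E
```

```text
[0.48455136 0.3124591  0.19518443] -159.63320455382964
 [[0.01, -0.01, 0.6], [0.0, 0.0, 0.001]] rows 2
   end [0.4841 0.3115 0.1472]
```

View pics/hov.png

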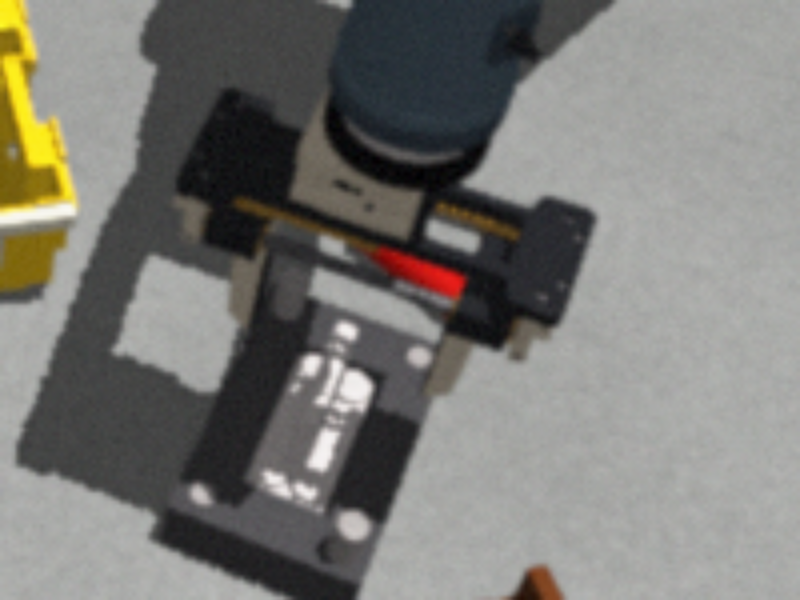

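The gripper is aligned over the web, with the fingertips at about (245,310) and (450,370) in the crop, one on each side of it. Going down to grip.

carry_out:
  steps:
    - [[0.01,-0.01,0.3],[0,0,0],1]
    - [[0.01,-0.01,0.6],[0,0,0],1]
    - [[0.01,-0.01,0.6],[0,0,0],1]
    - [[0.01,-0.01,0.6],[0,0,0],0]
    - [[0.01,-0.01,0.6],[0,0,0],0]
    - [[0.01,-0.01,0.6],[0,0,0],0]
    - [[0.01,-0.01,0.6],[0,0,0],0]
    - [[0.01,-0.01,0.6],[0,0,0],0]
    - [[0.01,-0.01,0.6],[0,0,0],0]
    - [[0.01,-0.01,0.6],[0,0,0],0]

```text
clock: 4.03
tcp_pos: [0.4844, 0.3106, 0.1459]
tool_rot: [-0.176, 0.984, -0.0, -0.0]
force: [-1.2, -0.6, 0.3]
finger_gap: 0.0278
gripper_force: 0.0
```

carry_out:
  steps:
    - [[0,0,0],[0,0,0],0]
    - [[0,0,0],[0,0,0],0]
    - [[0,0,0],[0,0,0],0]
    - [[0,0,0],[0,0,0],0]
    - [[0,0,0],[0,0,0],0]

```text
clock: 4.65
tcp_pos: [0.4843, 0.3106, 0.1458]
tool_rot: [-0.176, 0.984, 0.0, -0.0]
force: [0.2, -0.3, -2.3]
finger_gap: 0.0121
gripper_force: 30.0
```

carry_out:
  steps:
    - [[0,0,-0.2],[0,0,0],0]
    - [[0,0,-0.4],[0,0,0],0]
    - [[0,0,-0.7],[0,0,0],0]
    - [[0,0,-1],[0,0,0],0]
    - [[0,0,-1],[0,0,0],0]

```text
clock: 5.28
tcp_pos: [0.4856, 0.3111, 0.2291]
tool_rot: [-0.176, 0.984, 0.001, 0.003]
force: [1.1, -0.2, -2.5]
finger_gap: 0.0118
gripper_force: 30.0
```

```bash
python3 - <<'E'
from plan import *
p,M,s=state(); print(p,s["finger_gap"],s["gripper_force"],s["force"])
p,M=go(p,M,[.4845,.3115,.30],200.3,"up")
p,M=go(p,M,[.5185,-.3097,.30],168.6,"over")
E
```

```text
[0.48563776 0.31110513 0.22909416] 0.011845012465674477 29.997786283493042 [ 1.12850764 -0.20301213 -2.45694092]
up [[0.01, 0.01, -0.89], [0.0, 0.004, 0.0]] rows 2
   end [0.4842 0.3114 0.3003]
over [[0.29, -0.93, 0.0], [0.0, -0.0, 0.352]] rows 4
over [[-0.24, -0.94, 0.0], [-0.0, -0.0, 0.0]] rows 2
over [[-0.24, -0.94, 0.0], [-0.0, -0.0, 0.0]] rows 2
over [[-0.25, -0.94, 0.0], [-0.0, -0.0, 0.0]] rows 2
over [[-0.24, -0.94, 0.0], [-0.0, -0.0, 0.0]] rows 2
over [[-0.25, -0.94, 0.0], [-0.0, -0.0, 0.0]] rows 2
over [[-0.24, -0.94, 0.0], [-0.0, -0.0, 0.0]] rows 2
over [[-0.25, -0.94, 0.0], [-0.0, -0.0, 0.0]] rows 2
   end [ 0.5186 -0.3094  0.3003]
```

carry_out:
  steps:
    - [[0.01,0.01,-0.45],[0,0,0],0]
    - [[0.01,0.01,-0.89],[0,0,0],0]
    - [[0.01,0.01,-0.89],[0,0,0],0]

```text
clock: 5.65
tcp_pos: [0.4844, 0.3115, 0.2994]
tool_rot: [-0.176, 0.984, 0.001, 0.003]
force: [1.1, 0.6, -2.8]
finger_gap: 0.0121
gripper_force: 30.0
```

carry_out:
  steps:
    - [[0.1,-0.3,0],[0,0,0.1],0]
    - [[0.2,-0.6,0],[0,0,0.2],0]
    - [[0.29,-0.93,0],[0,0,0.3],0]
    - [[0.29,-0.93,0],[0,0,0.352],0]
    - [[0.29,-0.93,0],[0,0,0.352],0]

```text
clock: 6.28
tcp_pos: [0.4868, 0.2327, 0.2952]
tool_rot: [0.099, 0.995, -0.0, -0.001]
force: [0.3, -0.3, -3.2]
finger_gap: 0.012
gripper_force: 30.0
```

carry_out:
  steps:
    - [[-0.12,-0.47,0],[0,0,0],0]
    - [[-0.24,-0.94,0],[0,0,0],0]

```text
clock: 6.52
tcp_pos: [0.4909, 0.1555, 0.2958]
tool_rot: [0.097, 0.995, -0.0, -0.001]
force: [0.3, 0.5, -2.5]
finger_gap: 0.012
gripper_force: 30.0
```

carry_out:
  steps:
    - [[-0.12,-0.47,0],[0,0,0],0]
    - [[-0.24,-0.94,0],[0,0,0],0]

```text
clock: 6.78
tcp_pos: [0.495, 0.0775, 0.296]
tool_rot: [0.098, 0.995, -0.0, -0.001]
force: [-0.3, -0.4, -2.2]
finger_gap: 0.0117
gripper_force: 30.0
```

carry_out:
  steps:
    - [[-0.12,-0.47,0],[0,0,0],0]
    - [[-0.25,-0.94,0],[0,0,0],0]

```text
clock: 7.02
tcp_pos: [0.4998, -0.0002, 0.2961]
tool_rot: [0.098, 0.995, 0.0, -0.001]
force: [0.5, 0.0, -2.5]
finger_gap: 0.0117
gripper_force: 30.0
```

carry_out:
  steps:
    - [[-0.12,-0.47,0],[0,0,0],0]
    - [[-0.24,-0.94,0],[0,0,0],0]

```text
clock: 7.28
tcp_pos: [0.5039, -0.0777, 0.296]
tool_rot: [0.098, 0.995, 0.0, -0.001]
force: [0.4, 0.0, -1.5]
finger_gap: 0.0118
gripper_force: 30.0
```

carry_out:
  steps:
    - [[-0.12,-0.47,0],[0,0,0],0]
    - [[-0.25,-0.94,0],[0,0,0],0]

```text
clock: 7.52
tcp_pos: [0.5087, -0.1553, 0.296]
tool_rot: [0.098, 0.995, 0.0, -0.001]
force: [0.6, -0.0, -1.7]
finger_gap: 0.0118
gripper_force: 30.0
```

carry_out:
  steps:
    - [[-0.12,-0.47,0],[0,0,0],0]
    - [[-0.24,-0.94,0],[0,0,0],0]

```text
clock: 7.78
tcp_pos: [0.5128, -0.2328, 0.2958]
tool_rot: [0.098, 0.995, 0.001, -0.001]
force: [-0.5, 0.8, -1.5]
finger_gap: 0.0119
gripper_force: 30.0
```

carry_out:
  steps:
    - [[-0.12,-0.47,0],[0,0,0],0]
    - [[-0.25,-0.94,0],[0,0,0],0]
    - [[-0.25,-0.94,0],[0,0,0],0]
    - [[-0.25,-0.94,0],[0,0,0],0]

```text
clock: 8.28
tcp_pos: [0.5176, -0.309, 0.2959]
tool_rot: [0.099, 0.995, 0.001, -0.001]
force: [-0.6, -0.4, -2.9]
finger_gap: 0.0118
gripper_force: 30.0
```

```bash
python3 - <<'E'
from plan import *
p,M,s=state(); print(p,s["finger_gap"],s["gripper_force"],s["force"],s["qpos"])
p,M=go(p,M,[.5185,-.3097,.16],168.6,"down")
p,M=go(p,M,[.5185,-.3097,.1290],168.6,"down2")
E
```

```text
[ 0.51755729 -0.30896285  0.29589851] 0.011769905447547678 29.997853338718414 [-0.57278149 -0.38920098 -2.85043339] [-7.23290367e-01  3.58813612e-01  1.41148555e+00  5.02468317e-04
  1.37383134e+00 -2.09678001e+00]
down [[-0.01, -0.0, 0.85], [0.001, -0.001, 0.001]] rows 2
down [[-0.01, -0.01, 0.85], [0.0, -0.0, -0.0]] rows 2
   end [ 0.5188 -0.3099  0.1599]
down2 [[0.0, 0.0, 0.39], [0.0, -0.0, -0.0]] rows 1
   end [ 0.5188 -0.3099  0.1287]
```

carry_out:
  steps:
    - [[-0.01,0,0.4],[0,0,0],0]
    - [[-0.01,0,0.85],[0,0,0],0]
    - [[-0.01,0,0.85],[0,0,0],0]

```text
clock: 8.65
tcp_pos: [0.5173, -0.3072, 0.2262]
tool_rot: [0.098, 0.995, 0.002, -0.003]
force: [-0.8, 0.6, -2.0]
finger_gap: 0.0119
gripper_force: 30.0
```

carry_out:
  steps:
    - [[-0.01,-0.01,0.4],[0,0,0],0]
    - [[-0.01,-0.01,0.8],[0,0,0],0]
    - [[-0.01,-0.01,0.8],[0,0,0],0]
    - [[-0.01,-0.01,0.8],[0,0,0],0]

```text
clock: 9.15
tcp_pos: [0.5201, -0.3112, 0.1673]
tool_rot: [0.099, 0.995, -0.001, 0.001]
force: [1.0, -0.8, -1.5]
finger_gap: 0.0116
gripper_force: 30.0
```

```bash
python3 - <<'E'
from plan import *; from m import *
p,M,s=state(); print(p,s["force"])
q,d,c=cap("scene"); W=cloud(d,c)
go(p,M,[.5185,-.3097,.1290],168.6)
save("low.png",cv2.resize(q[80:230,150:350],None,fx=4,fy=4))
E
```

```text
[ 0.52012976 -0.3112087   0.16730886] [ 1.02777589 -0.82419755 -1.45407874]
 [[0.02, 0.02, 0.48], [-0.001, 0.002, 0.001]] rows 2
   end [ 0.519  -0.3094  0.1289]
```

View pics/low.png

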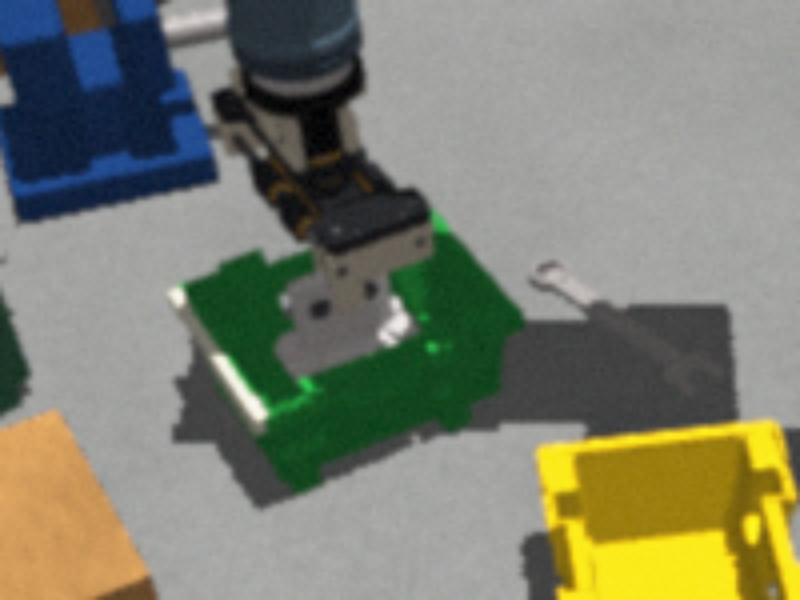

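The bracket hangs centred inside the green tote, its web holes at about (320,308) and (370,290). Lowering it the rest of the way.

carry_out:
  steps:
    - [[0.01,0.01,0.2],[0,0,0],0]
    - [[0.01,0.01,0.35],[0,0,0],0]
    - [[0.01,0.01,0.44],[0,0,0],0]
    - [[0.01,0.01,0.44],[0,0,0],0]
    - [[0.01,0.01,0.44],[0,0,0],0]

```text
clock: 9.82
tcp_pos: [0.5186, -0.3101, 0.1301]
tool_rot: [0.099, 0.995, -0.0, 0.0]
force: [0.6, -0.8, -1.5]
finger_gap: 0.0117
gripper_force: 30.0
```

carry_out:
  steps:
    - [[0,0,0.01],[0,0,0],0]
    - [[0,0,0.02],[0,0,0],0]
    - [[0,0,0.02],[0,0,0],0]

```text
clock: 10.2
tcp_pos: [0.5185, -0.31, 0.1284]
tool_rot: [0.099, 0.995, -0.0, -0.0]
force: [0.2, -0.5, -2.6]
finger_gap: 0.0121
gripper_force: 30.0
```

carry_out:
  steps:
    - [[0,0,0.01],[0,0,0],0]
    - [[0,0,0.01],[0,0,0],0]
    - [[0,0,0.01],[0,0,0],0]

```text
clock: 10.58
tcp_pos: [0.5186, -0.31, 0.1278]
tool_rot: [0.099, 0.995, -0.0, 0.0]
force: [-1.6, 1.3, 1.4]
finger_gap: 0.0114
gripper_force: 30.0
```

```bash
python3 -c "
from cell import env
s=env.state();print(s['force'],s['tcp_pos'])"
```

```text
[-1.55358497  1.25944612  1.42719526] [ 0.51860458 -0.31001923  0.12783804]
```

Contact felt: the vertical force went from about −2.2 to +1.4 N. Releasing with a small opening and lifting.

carry_out:
  steps:
    - [[0,0,0],[0,0,0],0.35]
    - [[0,0,0],[0,0,0],0.35]
    - [[0,0,0],[0,0,0],0.35]
    - [[0,0,0],[0,0,0],0.35]
    - [[0,0,-0.3],[0,0,0],0.35]
    - [[0,0,-1],[0,0,0],0.35]
    - [[0,0,-1],[0,0,0],0.35]
    - [[0,0,-1],[0,0,0],0.35]

```text
clock: 11.58
tcp_pos: [0.5184, -0.3098, 0.2074]
tool_rot: [0.099, 0.995, -0.0, 0.0]
force: [-0.3, 0.9, 0.3]
finger_gap: 0.0327
gripper_force: 0.0
```

carry_out:
  steps:
    - [[0,0,-0.8],[0,0,0],0.35]
    - [[0,0,-0.8],[0,0,0],0.35]
    - [[0,0,-0.8],[0,0,0],0.35]
    - [[0,0,-0.8],[0,0,0],0.35]

```text
clock: 12.08
tcp_pos: [0.5178, -0.3094, 0.2693]
tool_rot: [0.099, 0.995, 0.001, -0.002]
force: [0.4, -0.9, 0.3]
finger_gap: 0.0326
gripper_force: 0.0
```

```bash
python3 - <<'E'
from plan import *
p,M,s=state(); print(p,s["finger_gap"],s["force"])
p,M=go(p,M,[.5577,-.020,.25],55.5,"over")
E
```

```text
[ 0.51777994 -0.30938443  0.26927947] 0.03258407484443573 [ 0.40493253 -0.93136657  0.28000576]
over [[0.06, 0.91, 0.06], [-0.0, -0.001, 0.314]] rows 4
over [[0.48, 0.78, 0.06], [-0.001, -0.002, 0.943]] rows 9
over [[0.82, -0.41, 0.06], [0.0, 0.0, -0.0]] rows 2
over [[0.81, -0.41, 0.06], [0.0, 0.0, -0.0]] rows 2
   end [ 0.5575 -0.0199  0.2503]
```

carry_out:
  steps:
    - [[0.06,0.91,0.06],[0,0,0.314],0.5]
    - [[0.06,0.91,0.06],[0,0,0.314],0.5]
    - [[0.06,0.91,0.06],[0,0,0.314],0.5]
    - [[0.06,0.91,0.06],[0,0,0.314],0.5]

```text
clock: 12.58
tcp_pos: [0.5278, -0.2371, 0.2653]
tool_rot: [0.338, 0.941, 0.0, -0.001]
force: [-1.2, -0.1, -0.8]
finger_gap: 0.0465
gripper_force: 0.0
```

carry_out:
  steps:
    - [[0.48,0.78,0.06],[0,0,0.943],0.5]
    - [[0.48,0.78,0.06],[0,0,0.943],0.5]
    - [[0.48,0.78,0.06],[0,0,0.943],0.5]
    - [[0.48,0.78,0.06],[0,0,0.943],0.5]
    - [[0.48,0.78,0.06],[0,0,0.943],0.5]
    - [[0.48,0.78,0.06],[0,0,0.943],0.5]
    - [[0.48,0.78,0.06],[0,0,0.943],0.5]
    - [[0.48,0.78,0.06],[0,0,0.943],0.5]
    - [[0.48,0.78,0.06],[0,0,0.943],0.5]
    - [[0.48,0.78,0.06],[0,0,0.943],0.5]

```text
clock: 13.82
tcp_pos: [0.5382, -0.1652, 0.2615]
tool_rot: [0.884, 0.467, -0.0, -0.0]
force: [-0.1, -0.1, 0.0]
finger_gap: 0.0466
gripper_force: 0.0
```

```bash
python3 - <<'E'
from plan import *; from fit import *
p,M,s=state(); print(p,s["finger_gap"])
for n in("top","scene"):
    q,d,c=cap(n); W=cloud(d,c)
    fit(W,.507,.0148,np.radians(55.5)); fit(W,.5185,-.3097,np.radians(-11.4)); bracket(W,.5185,-.3097,.066,.0765,.05)
    if n=="scene": save("br.png",cv2.resize(q[100:230,170:370],None,fx=3,fy=3))
p,M=go(p,M,[.5577,-.020,.25],55.5,"over")
E
```

```text
[ 0.53824418 -0.16523382  0.26149052] 0.046592420676897964
1360 [0.5051 0.0135] 55.59 0.00739 x% [-99.6 -98.6  97.7  99. ] y% [-77.8 -76.4  76.6  77.7]
819 [ 0.5185 -0.3095] -11.04 0.00787 x% [-101.1  -99.9   91.6   95.6] y% [-80.1 -79.5  73.1  75.4]Traceback (most recent call last):
  File "<stdin>", line 5, in <module>
  File "m.py", line 22, in bracket
    print("web",rect(W[m]),m.sum(),z[m].max().round(4), np.median(z[m]).round(4))
                                   ~~~~~~~~^^
    return umr_maximum(a, axis, None, out, keepdims, initial, where)
ValueError: zero-size array to reduction operation maximum which has no identity
```

```bash
python3 - <<'E'
from plan import *
p,M,s=state()
p,M=go(p,M,[.5577,-.020,.25],55.5,"over")
E
```

```text
over [[0.82, -0.41, 0.07], [-0.0, 0.0, 0.002]] rows 2
over [[0.81, -0.42, 0.08], [-0.0, 0.0, 0.0]] rows 2
   end [ 0.5572 -0.0201  0.2496]
```

carry_out:
  steps:
    - [[0.82,-0.41,0.07],[0,0,0],0.5]
    - [[0.82,-0.41,0.07],[0,0,0],0.5]
    - [[0.82,-0.41,0.07],[0,0,0],0.5]

```text
clock: 14.25
tcp_pos: [0.5486, -0.0918, 0.2563]
tool_rot: [0.884, 0.467, -0.0, 0.0]
force: [-0.4, 0.0, 0.5]
finger_gap: 0.0464
gripper_force: 0.0
```

carry_out:
  steps:
    - [[0.81,-0.42,0.08],[0,0,0],0.5]
    - [[0.81,-0.42,0.08],[0,0,0],0.5]
    - [[0.81,-0.42,0.08],[0,0,0],0.5]
    - [[0.81,-0.42,0.08],[0,0,0],0.5]

```text
clock: 14.75
tcp_pos: [0.5577, -0.0215, 0.2501]
tool_rot: [0.885, 0.465, -0.0, 0.0]
force: [0.3, -0.9, -0.4]
finger_gap: 0.0462
gripper_force: 0.0
```

```bash
python3 - <<'E'
from plan import *; from fit import *
for n in("top","scene"):
    q,d,c=cap(n); W=cloud(d,c)
    fit(W,.5185,-.3097,np.radians(-11.4)); 
    if n=="scene": save("br.png",cv2.resize(q[100:280,170:370],None,fx=3,fy=3)); bracket(W,.5185,-.3097,.068,.0785,.045)
p,M,s=state(); print(p,s["finger_gap"])
p,M=go(p,M,[.5577,-.020,.138],55.5,"down")
E
```

```text
1435 [ 0.5165 -0.3114] -11.56 0.00734 x% [-99.9 -98.6  98.   99.5] y% [-77.9 -76.5  77.   77.9]
745 [ 0.5195 -0.3077] -11.34 0.00697 x% [-97.3 -94.9 100.  100.8] y% [-79.7 -78.4  77.2  78.3]
web (array([ 522.8, -308.7]), array([16.7, 64.6]), np.float32(-8.7)) 83 0.0773 0.0716
[ 0.55766155 -0.02144551  0.25010622] 0.04623460575521592
down [[0.01, -0.01, 0.7], [0.0, 0.0, -0.001]] rows 2
down [[0.01, -0.0, 0.7], [0.0, 0.0, 0.0]] rows 2
   end [ 0.5579 -0.0197  0.1381]
```

View pics/br.png

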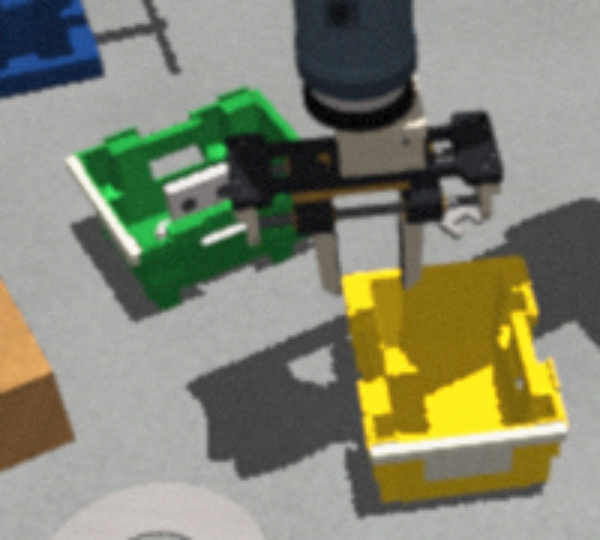

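The bracket stands upright in the green tote, its web around (200,190). The gripper is over the yellow tote's −y bar at about (365,280).

carry_out:
  steps:
    - [[0.01,-0.01,0.4],[0,0,0],0.5]
    - [[0.01,-0.01,0.7],[0,0,0],0.5]
    - [[0.01,-0.01,0.7],[0,0,0],0.5]
    - [[0.01,-0.01,0.7],[0,0,0],0.5]

```text
clock: 15.35
tcp_pos: [0.5579, -0.0196, 0.1949]
tool_rot: [0.885, 0.465, 0.0, 0.0]
force: [-0.2, 0.3, -0.2]
finger_gap: 0.0467
gripper_force: 0.0
```

carry_out:
  steps:
    - [[0,0,0.35],[0,0,0],0.5]
    - [[0,0,0.7],[0,0,0],0.5]
    - [[0,0,0.7],[0,0,0],0.5]
    - [[0,0,0.7],[0,0,0],0.5]

```text
clock: 15.85
tcp_pos: [0.5584, -0.0192, 0.1396]
tool_rot: [0.885, 0.466, 0.001, 0.001]
force: [0.3, 0.1, 0.4]
finger_gap: 0.0465
gripper_force: 0.0
```

carry_out:
  steps:
    - [[0,0,0],[0,0,0],0]
    - [[0,0,0],[0,0,0],0]
    - [[0,0,0],[0,0,0],0]
    - [[0,0,0],[0,0,0],0]
    - [[0,0,0],[0,0,0],0]
    - [[0,0,0],[0,0,0],0]
    - [[0,0,0],[0,0,0],0]
    - [[0,0,0],[0,0,0],0]

```text
clock: 16.85
tcp_pos: [0.5577, -0.0191, 0.1383]
tool_rot: [0.885, 0.466, 0.0, 0.0]
force: [2.0, -1.1, 2.5]
finger_gap: 0.0108
gripper_force: 30.0
```

```bash
python3 - <<'E'
from plan import *; from fit import *
for n in("top","scene"):
    q,d,c=cap(n); W=cloud(d,c); fit(W,.507,.0148,np.radians(55.5))
p,M,s=state(); print(p,s["finger_gap"],s["gripper_force"],s["force"])
E
```

```text
569 [0.5014 0.012 ] 54.66 0.00588 x% [-73.  -68.  102.2 103. ] y% [-78.1 -76.8  77.9  79. ]
993 [0.5074 0.0153] 56.2 0.00718 x% [-93.  -88.3 101.  102.2] y% [-77.  -75.6  78.   79. ]
[ 0.55774824 -0.01909996  0.13824181] 0.010914088630923162 30.000497102737427 [ 2.20640634 -1.96692166  2.96612956]
```

carry_out:
  steps:
    - [[0,0,-0.1],[0,0,0],0]
    - [[0,0,-0.3],[0,0,0],0]
    - [[0,0,-0.6],[0,0,0],0]
    - [[0,0,-1],[0,0,0],0]
    - [[0,0,-1],[0,0,0],0]

```text
clock: 17.58
tcp_pos: [0.5586, -0.019, 0.2209]
tool_rot: [0.885, 0.466, 0.002, 0.002]
force: [0.2, 1.0, -2.6]
finger_gap: 0.0106
gripper_force: 30.0
```

carry_out:
  steps:
    - [[0,0,-0.5],[0,0,0],0]
    - [[0,0,-1],[0,0,0],0]
    - [[0,0,-1],[0,0,0],0]
    - [[0,0,-1],[0,0,0],0]

```text
clock: 18.08
tcp_pos: [0.5565, -0.0187, 0.296]
tool_rot: [0.885, 0.466, -0.001, -0.001]
force: [-0.3, -0.0, -3.9]
finger_gap: 0.0109
gripper_force: 30.0
```

```bash
python3 - <<'E'
from plan import *
p,M,s=state(); print(p,s["finger_gap"],s["gripper_force"],s["force"],M.round(3).tolist())
p,M=go(p,M,[.530,-.2492,.298],168.6,"over")
E
```

```text
[ 0.55646346 -0.01872036  0.29597339] 0.010930778945811398 29.999185502529144 [-0.29927527 -0.01027559 -3.89691385] [[0.566, 0.824, -0.003], [0.824, -0.566, 0.001], [-0.001, -0.003, -1.0]]
over [[-0.85, 0.45, -0.01], [-0.001, -0.0, -0.419]] rows 5
over [[-0.96, -0.16, -0.01], [-0.001, -0.001, -0.838]] rows 8
over [[-0.08, -0.96, -0.01], [0.0, 0.0, 0.0]] rows 2
   end [ 0.5302 -0.2491  0.2983]
```

carry_out:
  steps:
    - [[-0.2,0.1,0],[0,0,-0.06],0]
    - [[-0.4,0.2,0],[0,0,-0.14],0]
    - [[-0.6,0.3,0],[0,0,-0.22],0]
    - [[-0.8,0.4,-0.01],[0,0,-0.3],0]
    - [[-0.85,0.45,-0.01],[0,0,-0.38],0]
    - [[-0.85,0.45,-0.01],[0,0,-0.419],0]
    - [[-0.85,0.45,-0.01],[0,0,-0.419],0]

```text
clock: 18.95
tcp_pos: [0.5476, -0.0951, 0.2963]
tool_rot: [0.687, 0.726, -0.001, -0.002]
force: [-0.1, -0.2, -2.7]
finger_gap: 0.011
gripper_force: 30.0
```

carry_out:
  steps:
    - [[-0.1,0,0],[0,0,-0.06],0]
    - [[-0.2,0,0],[0,0,-0.14],0]
    - [[-0.3,-0.05,0],[0,0,-0.22],0]
    - [[-0.4,-0.05,0],[0,0,-0.3],0]
    - [[-0.5,-0.05,0],[0,0,-0.38],0]
    - [[-0.6,-0.1,0],[0,0,-0.46],0]
    - [[-0.7,-0.1,0],[0,0,-0.54],0]
    - [[-0.8,-0.15,0],[0,0,-0.62],0]
    - [[-0.9,-0.15,0],[0,0,-0.7],0]
    - [[-0.96,-0.16,-0.01],[0,0,-0.78],0]
    - [[-0.96,-0.16,-0.01],[0,0,-0.838],0]
    - [[-0.96,-0.16,-0.01],[0,0,-0.838],0]
    - [[-0.96,-0.16,-0.01],[0,0,-0.838],0]

```text
clock: 20.58
tcp_pos: [0.5398, -0.1724, 0.2987]
tool_rot: [0.1, 0.995, 0.0, -0.001]
force: [-0.7, -0.2, -3.1]
finger_gap: 0.0108
gripper_force: 30.0
```

carry_out:
  steps:
    - [[-0.02,-0.2,0],[0,0,0],0]
    - [[-0.04,-0.5,0],[0,0,0],0]
    - [[-0.08,-0.8,0],[0,0,0],0]
    - [[-0.08,-0.96,0],[0,0,0],0]
    - [[-0.08,-0.96,0],[0,0,0],0]
    - [[-0.08,-0.96,0],[0,0,0],0]
    - [[-0.08,-0.96,0],[0,0,0],0]

```text
clock: 21.45
tcp_pos: [0.5312, -0.2486, 0.2996]
tool_rot: [0.099, 0.995, 0.0, -0.0]
force: [-0.5, 0.2, -3.3]
finger_gap: 0.0107
gripper_force: 30.0
```

```bash
python3 - <<'E'
from plan import *; from fit import *
p,M,s=state(); print(p,s["finger_gap"],s["gripper_force"],s["force"],M.round(4).tolist())
zb=p[2]-.1383
for n in("top","scene"):
    q,d,c=cap(n); W=cloud(d,c); save(n+"3.png",q); np.savez(n+"3.npz",p=q,W=W)
    fit(W,.5185,-.3097,np.radians(168.6),zb); tote(q,W,"yellow")
save("cat.png",cv2.resize(q[60:240,130:350],None,fx=3,fy=3))
p,M=go(p,M,[.530,-.2492,.298],168.6,"fix")
E
```

```text
[ 0.53124091 -0.24855208  0.29961294] 0.01070874201704393 29.999125599861145 [-0.52558715  0.19732473 -3.34889914] [[-0.9805, 0.1964, -0.0], [0.1964, 0.9805, 0.0003], [0.0001, 0.0003, -1.0]]
317 [ 0.5152 -0.3099] 168.47 0.00628 x% [-98.5 -96.   97.1  98.7] y% [-78.9 -78.5  77.1  78. ]
yellow rim (array([ 459.9, -293.6]), array([331.7, 105.7]), np.float32(87.5)) z [0.2427 0.2479 0.252 ] white [ 0.4096 -0.358   0.2467] 24 (array([ 409.4, -356.9]), array([15.5,  6.6]), np.float32(83.8))
840 [ 0.5184 -0.3058] 168.55 0.00622 x% [-100.6  -99.9   96.9   98.4] y% [-81.3 -79.2  77.3  79.3]
yellow rim (array([ 426.4, -418. ]), array([509.8, 206.9]), np.float32(53.5)) z [0.1633 0.2065 0.2463] white [ 0.4979 -0.2777  0.1865] 69 (array([ 511.1, -257.3]), array([230.2,  96.6]), np.float32(17.6))
fix [[0.01, -0.01, 0.02], [0.0, -0.0, 0.001]] rows 1
   end [ 0.5303 -0.2492  0.298 ]
```

View pics/cat.png

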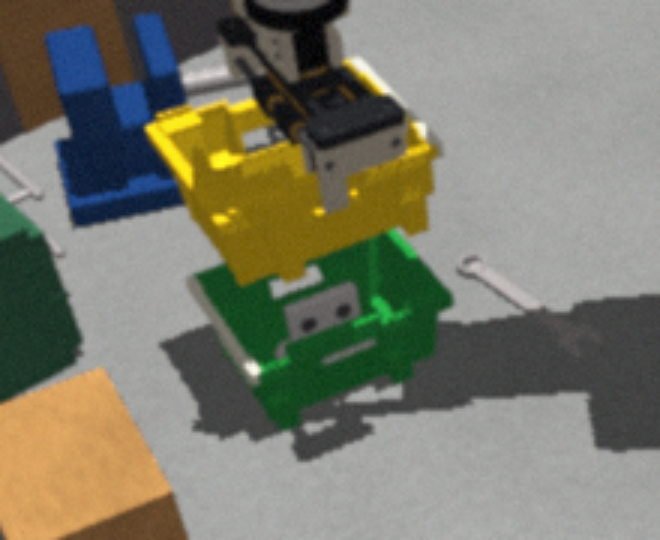

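The yellow tote hangs level above the green one. Its white end is at the far right (425,135) and the green one's is at the left (225,330), so they are opposite. The centres agree within about 2 mm. Lowering.

carry_out:
  steps:
    - [[0,-0.01,0.2],[0,0,0],0]
    - [[0,-0.01,0.4],[0,0,0],0]
    - [[0,-0.01,0.6],[0,0,0],0]
    - [[0,-0.01,0.75],[0,0,0],0]
    - [[0,-0.01,0.8],[0,0,0],0]
    - [[0,-0.01,0.8],[0,0,0],0]
    - [[0,-0.01,0.8],[0,0,0],0]

```text
clock: 22.42
tcp_pos: [0.5313, -0.2503, 0.2362]
tool_rot: [0.099, 0.995, -0.0, 0.001]
force: [0.9, 0.7, -2.8]
finger_gap: 0.0113
gripper_force: 30.0
```

```bash
python3 - <<'E'
from plan import *; from fit import *
p,M,s=state(); print(p,s["force"],M[:,2])
zb=p[2]-.1383
for n in("top","scene"):
    q,d,c=cap(n); W=cloud(d,c)
    x=fit(W,.5185,-.3097,np.radians(168.6),zb)
    z=W[...,2]; m=(np.hypot(W[...,0]-x[0],W[...,1]-x[1])<.12)&(abs(z-zb-.086)<.009)
    A=W[m]; L=np.linalg.lstsq(np.c_[A[:,:2]-x[:2],np.ones(len(A))],A[:,2],rcond=None)[0]; print("tilt deg",np.degrees(L[:2]).round(2),L[2]-zb)
go(p,M,[.5305,-.2495,.2245],168.6)
E
```

```text
[ 0.53132742 -0.25033018  0.23621633] [ 0.88733335  0.65487943 -2.75609682] [ 1.11744819e-03 -8.00412063e-04 -9.99999055e-01]
199 [ 0.5126 -0.3108] 167.78 0.00527 x% [-100.1  -98.3   94.2   95.5] y% [-79.4 -78.7  79.3  79.9]
tilt deg [0.04 0.39] 0.0854058602977581
765 [ 0.519 -0.308] 168.7 0.00641 x% [-100.1  -99.2   98.1   99.3] y% [-80.3 -78.4  77.7  79.8]
tilt deg [ 0.4 -0.2] 0.08302530065795014
 [[0.01, 0.01, 0.15], [-0.0, 0.001, 0.0]] rows 1
   end [ 0.5307 -0.2494  0.2242]
```

carry_out:
  steps:
    - [[0.01,0,0.04],[0,0,0],0]
    - [[0.01,0,0.08],[0,0,0],0]
    - [[0.01,0,0.11],[0,0,0],0]
    - [[0.01,0,0.11],[0,0,0],0]
    - [[0.01,0,0.11],[0,0,0],0]

```text
clock: 23.15
tcp_pos: [0.5302, -0.2499, 0.2268]
tool_rot: [0.099, 0.995, -0.0, 0.0]
force: [-0.6, 0.4, -2.8]
finger_gap: 0.0105
gripper_force: 30.0
```

carry_out:
  steps:
    - [[0,0,0.01],[0,0,0],0]
    - [[0,0,0.02],[0,0,0],0]
    - [[0,0,0.02],[0,0,0],0]

```text
clock: 23.52
tcp_pos: [0.5302, -0.2499, 0.2251]
tool_rot: [0.099, 0.995, 0.0, -0.0]
force: [0.1, -0.6, -1.4]
finger_gap: 0.0105
gripper_force: 30.0
```

carry_out:
  steps:
    - [[0,0,0.01],[0,0,0],0]
    - [[0,0,0.01],[0,0,0],0]
    - [[0,0,0.01],[0,0,0],0]

```text
clock: 23.9
tcp_pos: [0.5302, -0.25, 0.2244]
tool_rot: [0.099, 0.995, -0.0, 0.0]
force: [-0.9, 0.1, -2.5]
finger_gap: 0.0106
gripper_force: 30.0
```

```bash
python3 - <<'E'
from plan import *
p,M,s=state(); print(p,s["force"],s["moment"])
E
```

```text
[ 0.53022318 -0.24995985  0.22440705] [-0.93228252  0.09256221 -2.54439475] [ 0.08486462 -0.0488086   0.01367891]
```

carry_out:
  steps:
    - [[0,0,0.01],[0,0,0],0]
    - [[0,0,0.01],[0,0,0],0]
    - [[0,0,0.01],[0,0,0],0]

```text
clock: 24.28
tcp_pos: [0.5303, -0.2499, 0.2242]
tool_rot: [0.099, 0.995, -0.0, 0.0]
force: [-2.2, 1.7, 5.2]
finger_gap: 0.0107
gripper_force: 30.0
```

carry_out:
  steps:
    - [[0,0,0.01],[0,0,0],0]
    - [[0,0,0.01],[0,0,0],0]
    - [[0,0,0.01],[0,0,0],0]

```text
clock: 24.65
tcp_pos: [0.5303, -0.2499, 0.2242]
tool_rot: [0.099, 0.995, -0.0, 0.0]
force: [-1.8, 2.3, 9.7]
finger_gap: 0.0109
gripper_force: 30.0
```

Contact is at TCP z = 0.224 m, which matches the stacked height of 86 mm. Releasing and backing off.

carry_out:
  steps:
    - [[0,0,-0.01],[0,0,0],0.4]
    - [[0,0,-0.01],[0,0,0],0.4]
    - [[0,0,-0.01],[0,0,0],0.4]
    - [[0,0,-0.01],[0,0,0],0.4]
    - [[0,0,-0.01],[0,0,0],0.4]
    - [[0,0,-0.2],[0,0,0],0.4]
    - [[0,0,-0.6],[0,0,0],0.4]
    - [[0,0,-1],[0,0,0],0.4]
    - [[0,0,-1],[0,0,0],0.4]

```text
clock: 25.78
tcp_pos: [0.5314, -0.2507, 0.3068]
tool_rot: [0.099, 0.995, -0.002, 0.003]
force: [0.1, 0.3, 1.3]
finger_gap: 0.0372
gripper_force: 0.0
```

carry_out:
  steps:
    - [[0,0.5,-0.6],[0,0,0],0.4]
    - [[0,1,-0.6],[0,0,0],0.4]
    - [[0,1,-0.6],[0,0,0],0.4]

```text
clock: 26.15
tcp_pos: [0.5461, -0.1691, 0.3509]
tool_rot: [0.097, 0.995, 0.0, 0.0]
force: [-0.4, -0.8, -0.3]
finger_gap: 0.0371
gripper_force: 0.0
```

carry_out:
  steps:
    - [[0,0.5,0],[0,0,0],0.4]
    - [[0,1,0],[0,0,0],0.4]
    - [[0,1,0],[0,0,0],0.4]

```text
clock: 26.52
tcp_pos: [0.5616, -0.0916, 0.3498]
tool_rot: [0.098, 0.995, 0.0, -0.001]
force: [-0.5, -1.1, 0.4]
finger_gap: 0.0377
gripper_force: 0.0
```

carry_out:
  steps:
    - [[0,0.5,0],[0,0,0],0.4]
    - [[0,1,0],[0,0,0],0.4]
    - [[0,1,0],[0,0,0],0.4]

```text
clock: 26.9
tcp_pos: [0.5776, -0.014, 0.35]
tool_rot: [0.098, 0.995, -0.0, -0.001]
force: [-0.3, 0.4, -0.1]
finger_gap: 0.0368
gripper_force: 0.0
```

```bash
python3 - <<'E'
from plan import *; from fit import *
for n in("top","scene"):
    q,d,c=cap(n); W=cloud(d,c)
    x=fit(W,.5185,-.3097,np.radians(168.6),.086)
    z=W[...,2]; m=(np.hypot(W[...,0]-x[0],W[...,1]-x[1])<.12)&(abs(z-.172)<.009)
    A=W[m]; L=np.linalg.lstsq(np.c_[A[:,:2]-x[:2],np.ones(len(A))],A[:,2],rcond=None)[0]; print("tilt deg",np.degrees(L[:2]).round(2),L[2])
save("end.png",cv2.resize(q[60:240,130:350],None,fx=3,fy=3))
E
```

```text
1609 [ 0.5146 -0.3107] 168.77 0.0073 x% [-99.3 -97.6  99.  100. ] y% [-77.8 -76.9  76.5  77.8]
tilt deg [-0.01  0.02] 0.1713749235227671
851 [ 0.5158 -0.3072] 168.6 0.00711 x% [-101.9 -101.3   61.6   69. ] y% [-79.3 -78.2  77.4  79.2]
tilt deg [ 0.04 -0.05] 0.1694112379261193
```

View pics/end.png

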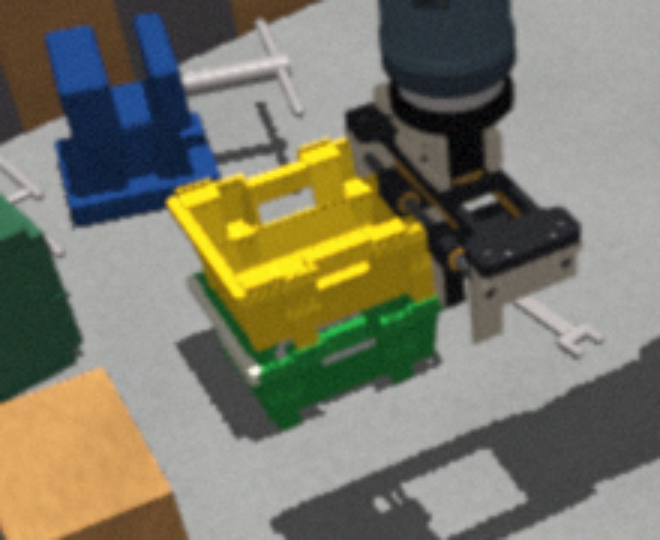

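The yellow tote sits level on the green one: rim at about 0.171 m, tilt under 0.1°, 2 mm offset and about 0.3° off square. The white ends are opposite and the arm is clear. Handing in.

```bash
python3 -c "
from cell import env
print(env.sign_off())"
```

```text
the job is handed in; nothing more can be done
None
```

The bracket stands on its base in the green tote, the yellow tote is stacked level on top of it with white ends opposite, and the job was handed in with about 27 s on the robot's clock.

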